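# Clamp a lamp body in the tail-cap fixture with a deep-reach T-key

### The job

Get the black lamp body ready for its tail cap: stand it, still head down, in the vee of the blue fixture, lower the T-key down the tube onto the square stem at the bottom and turn it clockwise until the jaw grips the lamp body firmly. Hang the key back in the fork of its stand and push the brass thumb wedge firmly along its ramp, towards the vee, until it jams the press bar; the jaw must stay tight on the lamp body, and the other things on the bench stay where they are.

Things in the scene. Friction and masses are not known exactly. Their poses are not given: they have to be found in the camera images.
- lamp_body: black hollow lamp (torch) body, 176 mm tall, standing on its wide end (head down): head 49 mm across up to 42 mm high, barrel 42 mm across above; about 0.16 kg. Take it round the barrel from above. Origin: centre of its lower end; z up along it.
- fixture: blue and grey assembly fixture, fixed: base plate 130 (x) x 360 (y) x 12 mm high. Origin: centre of the plate's underside; z up; +y runs along the press bar towards the blue vee block (58 mm above the bench) at the +y end, which opens to -y with faces at 45 degrees. The steel tube with a yellow rim stands on the bar's +x side, the wedge and its ramp on its -x side at the -y end.
- nest_seat (a point): point on the base plate, 12 mm above the bench, at fixture x 0, y +110 mm: the centre of the lamp body's lower end when pressed into the vee. With the jaw open, a lamp body set down up to 12 mm short of it (to fixture -y) stands free between vee and jaw; the closing jaw then pushes it home.
- shaft_mouth (a point): centre of the tube's mouth, 155 mm above the bench, at fixture x +28, y -5 mm. Tube: outer radius 27 (rim 30), bore radius 21.5 mm. The stem stands on its axis.
- stem_top (a point): centre of the top of the square stem at the bottom of the tube, 68 mm above the bench, 87 mm below the mouth. The stem is 14 mm square (top 6 mm tapered), 22 mm long, and stands on a round pinion whose top, 46 mm above the bench, is as far down as the key's tip can go.
- stem (a joint): turn of the square stem in rad, clockwise from above: 0 at the start (flats then parallel to the fixture's x and y), at most 1.45. By rack and pinion it drives the press bar 16 mm to +y for each rad and meets a seated lamp body at about 1.0 rad. Free turning takes about 0.1 N m, clamping 0.15 to 0.4. It stays where it is left.
- press_bar: steel bar, 24 mm wide, top 34 mm above the bench, with a rubber-faced blue jaw (52 mm wide, top 54 mm up) at its +y end; slides along fixture y. Origin: centre of the jaw's face; at fixture y +69.5 mm when open, as at the start, +85.5 mm when it meets a lamp body seated in the vee. Drive friction holds it against about 7 N.
- thumb_wedge: loose brass wedge, 70 mm long (y), 12 mm wide at its +y end, 21 mm at its -y end, 21 mm high, on the base plate between bar (flat side) and blue ramp cheek (slanted side, 1 in 8, 34 mm above the bench). Origin: middle of its underside; axes as the fixture's. Pushed to fixture +y it jams 30 to 44 mm from its start; press it then with some 8 to 15 N to set it fast.
- wedge_tab (a point): middle of the wedge's thumb tab, 46 mm above the wedge's underside (58 mm above the bench), at the wedge's own x -1, y -23 mm. The tab is 14 (x) x 18 (y) mm and ends 64 mm above the bench; fingers may straddle it across x down to 36 mm above the bench, over bar and cheek.
- wedge_home (a point): where the wedge's origin is when it just touches ramp and bar: fixture x -20, y -98 mm, on the base plate; pressed hard it goes a little further.
- t_key: steel T-key, 165 mm tall, 0.32 kg, hanging upright in the fork of its stand. Origin: centre of its lower end (tip); z up. Lower end: a square socket, 24 mm outside, 16 mm inside, 27 mm deep, its walls parallel to the key's x and y; it fits the stem at any quarter turn with some 8 degrees of play each way. Shank 13 mm, collar 30 mm across, its underside 122 mm above the tip.
- key_grip (a point): middle of the key's grip block, 150 mm above the tip: 22 (x) x 24 (y) mm, from 136 to 165 mm above the tip; grip it across the key's x. The cross bar with red ends runs through it along the key's y, 62 mm to each side. After clamping turn the key back about 10 degrees to free the socket before lifting; much over 15 degrees would open the jaw.
- key_stand: fixed stand, base 110 x 100 x 16 mm, green back plate on its +x side (top 152 mm up), steel fork at the top that opens to -x: two prongs, each 13 mm wide, with an 18 mm slot between, top 152 mm above the bench, from x +34 to x -33 mm, with lips 5 mm higher at the open end. Origin: centre of the base's underside, straight below the seat; z up.
- fork_seat (a point): middle of the slot, level with the prongs' top, 152 mm above the bench. The hung key's collar rests on the prongs with the shank here (within 10 mm along the slot), its tip 30 mm above the bench. The socket is wider than the slot: lift the key 16 mm so that the collar clears the lips, draw it out 50 mm along the stand's -x, and bring it back the same way.
- red_glue_bottle: bystander: crimson glue bottle with a blue spout, 188 mm tall, standing; origin at the centre of its foot. Leave it.
- clamp_head: bystander: pale cast clamp head, 95 x 39 x 67 mm; origin at the centre of its foot. Leave it.
- glass_jar: bystander: glass jar with a gold lid, 86 mm across, 101 mm tall; origin at the centre of its foot. Leave it.
- orange_screwdriver: bystander: screwdriver with an orange grip, 168 mm long, lying on the bench; origin at its middle. Leave it.

How it is judged:
By the outcome, as a careful person would: the job done as asked, in the order asked, and still so for the second after the job is handed in, with the robot touching nothing.
It also fails if it takes over 72 s, if anything falls off the work surface, if the arm or the gripper's body presses on something with over 40 N, if the wrist force passes 120 N, or if a joint passes its speed limit or range.

### The arm

A 7-joint arm with a two-finger parallel gripper is mounted at the origin on a cart in front of the work surface, level with it; the furniture and walls round the work are solid. World frame = base frame: x ahead of the robot, y to its left, z up, the work surface at z = 0. Lengths are in m, angles in rad, forces in N, time in s.
With the tool pointing down it reaches from about 0.425 to 0.875 m from the base axis. Payload 4.7 kg.
Tool frame: the origin (TCP) lies midway between the tips of the shut fingers; the grasp point (between the pads) lies 19 mm behind it; z points along the fingers, y is the line along which they close (so a half turn about z gives the same grasp; the last joint's range is limited). The gripper opens to 85 mm and grips with 20 to 120 N. Pads are 22 mm wide; open, the fingers measure 114 mm over their backs; the gripper's body (76 mm by 85 mm) begins 54 mm behind the grasp point. The pads swing forward as they close: fully open they stand 13 mm farther back than shut.
Start: joints at [1.156, 0.321, -0.07, 1.45, 0.023, 1.371, -0.057], TCP at [0.27, -0.591, 0.231] pointing down, gripper open.
Joint ranges: [-2.86, 2.86], [-0.3, 2.09], [-1.38, 1.24], [0.06, 2.45], [-1.56, 4.7], [0.09, 2.05], [-2.69, 2.69]. Speed limits (rad/s): [2.57, 2.57, 3.14, 3.14, 3.14, 3.14, 3.14].

### API

Orientations are given as a unit quaternion [w, x, y, z].
In Python, from rig import * gives the robot as it stands. The module is installed in compiled form; this text tells all that it offers.
- The arm moves only by the shell command python3 -m crank 'ROWS'. ROWS is JSON, a list of rows, each a list of 3 entries, a list of its own where there are three numbers: the shift along the world's x, y, z in units of 0.25 m (1.0 is 0.25 m), then the turn, a rotation vector about the world's x, y, z in units of pi rad (1.0 is pi rad), then the closure, from -1 (fully open) to 1 (shut). A call has 1 to 12 rows; each row is the pose to reach, as a shift and turn from the pose commanded when the call began, turning the shorter way round; what a row does not reach only later rows make up. A row lasts 1/10 s, in which the tool goes at most 50 mm and 8.59 degrees, less where a joint would pass 70% of its speed; a pose out of reach is approached as far as the arm can. A call with a number of a shift or a turn outside -1 to 1 is refused whole. A call with a gripper value outside its range is refused whole. The fingers move at their own pace and stop on an object; the grip force is fixed at half the most. Time passes only in rows, so rows that repeat a pose let the fingers close. It gives the time, the measured TCP pose, the force, the opening and the grip force at its end, in the units of the state.
- state(): the state, without advancing time (a new reading comes with each control period).
- get_image(name): name is "scene" or "side" or "wrist"; returns the picture (420x560x3 uint8, red, green, blue); there is no depth.
- get_calibration(name): a dict with "fx", "fy", "cx", "cy" (pixels), "R" (3x3) and "t" (3): a world point X has camera coordinates R X + t. Camera axes: x right, y down, z forward; pixel columns grow to the right and rows downward; lengths in m; the calibration is good to about 2 mm. A picture is of the moment at which its call begins: read the wrist's pose just before it. get_calibration takes no time and is no camera call; for the wrist camera it gives the pose at the moment of the call.
- close_job(): hands the job in; it is judged then, once.
The state is a dict: "clock": time; "joint_positions": joint angles; "qd": joint speeds; "joint_efforts": joint torques, N m; "tcp_pos": TCP position; "eef_rot": TCP orientation; "ft_force": force on the tool from outside, world axes, zero at the start; "ft_torque": the same for the moment, N m; "gripper_width": finger opening in m; "grasp_force": force on a finger pad.
Only numpy, scipy, OpenCV 4.12 (cv2) and the standard library are available. Lean on these libraries where they do the work, as an engineer would, in place of code of your own. Each camera call takes 0.05 s, during which the arm holds its last target. There are 200 camera calls.

## Working session

There is one attempt and no reset: what is moved stays moved. The work goes in short steps, Python scripts to look and compute and a shell command to move; the robot and the scene stay as the last step left them, time stands still between calls to the robot, and variables do not carry over. Pictures are saved under pics/ and viewed, at most 10 in all, crops included, and the job is handed in when it is done.

```bash
mkdir -p pics; python3 - <<'E'
from rig import *
import cv2,numpy as np
s=state();print({k:np.round(v,3).tolist() for k,v in s.items()})
for n in("scene","side"):
    im=get_image(n);cv2.imwrite(f"pics/{n}0.png",im[:,:,::-1]);c=get_calibration(n);print(n,{k:np.round(v,3).tolist() for k,v in c.items()}, "cam pos",-np.array(c["R"]).T@np.array(c["t"]))
E
```

```text
{'clock': 0.0, 'joint_positions': [1.156, 0.322, -0.07, 1.452, 0.023, 1.371, -0.057], 'qd': [0.0, 0.001, 0.0, -0.001, -0.001, 0.001, 0.002], 'joint_efforts': [0.0, -49.358, -0.382, -31.433, 0.013, 0.011, 0.0], 'tcp_pos': [0.27, -0.591, 0.23], 'eef_rot': [-0.001, 0.977, 0.213, -0.0], 'ft_force': [-0.829, -0.22, 0.431], 'ft_torque': [-0.031, -0.031, -0.036], 'grasp_force': 0.0, 'gripper_width': 0.085}
scene {'fx': 505.351, 'fy': 505.351, 'cx': 278.661, 'cy': 211.97, 'R': [[-0.72, -0.693, -0.025], [-0.383, 0.427, -0.819], [0.578, -0.58, -0.573]], 't': [0.34, 0.338, 1.226]} cam pos [-0.33440059  0.8033313   0.9875995 ]
side {'fx': 423.508, 'fy': 423.508, 'cx': 282.087, 'cy': 206.475, 'R': [[0.958, -0.288, -0.01], [-0.127, -0.392, -0.911], [0.258, 0.874, -0.412]], 't': [-0.538, 0.138, 1.32]} cam pos [ 0.19216278 -1.2541747   0.66373868]
```

```bash
python3 - <<'E'
import cv2
for n in("scene","side"):
    im=cv2.imread(f"pics/{n}0.png");cv2.imwrite(f"pics/{n}0b.png",cv2.resize(im,(800,600),interpolation=cv2.INTER_CUBIC))
E
```

```text
(no output)
```

View pics/scene0b.png

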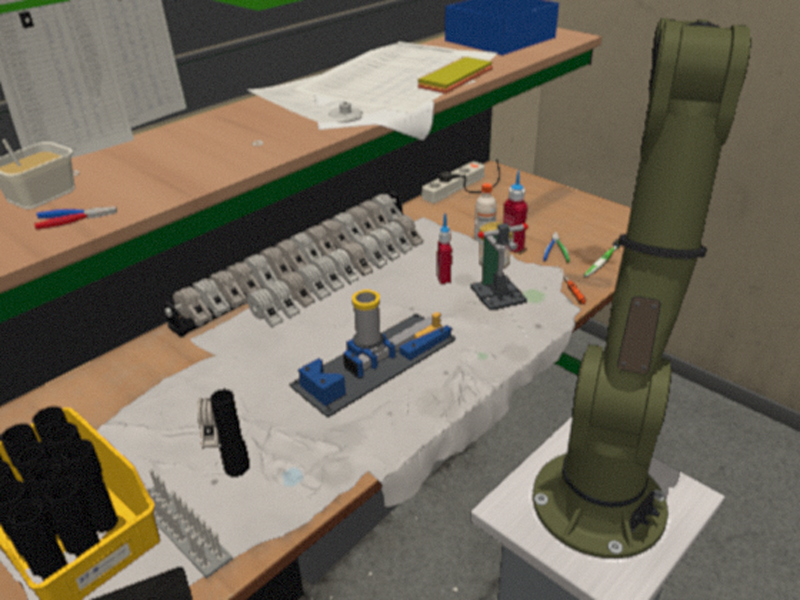

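View pics/side0b.png

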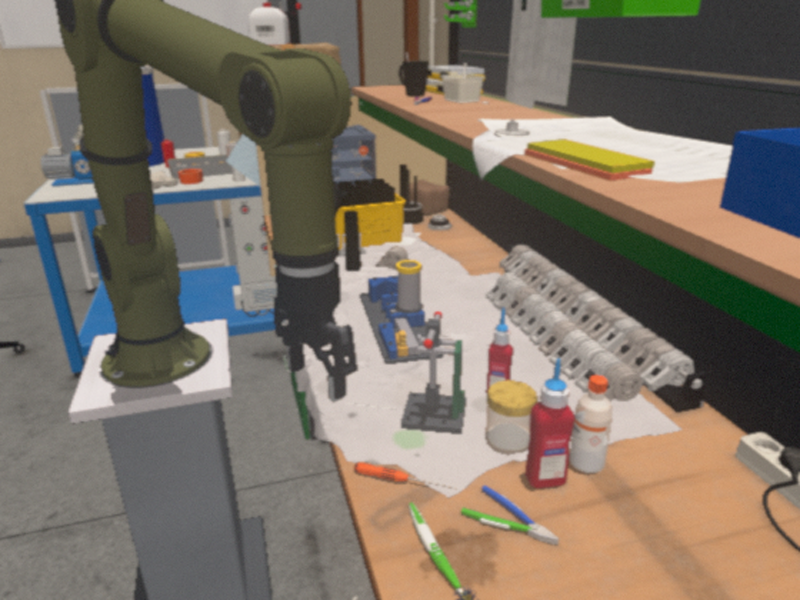

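The scene view shows the lamp at (228,430), the fixture's rim at (367,300), the vee at (322,383), the tab at (436,320) and the key stand at (497,270). In the side view the rim is at (408,267), the key's grip at (433,330) with red bar ends at (438,315) and (428,343), and the lamp at (352,240). I'll turn these into positions next.

```bash
cat > h.py <<'E'
import numpy as np,cv2
from rig import *
def ray(c,uv):
    R=np.array(c["R"]);t=np.array(c["t"]);o=-R.T@t
    d=R.T@np.array([(uv[0]-c["cx"])/c["fx"],(uv[1]-c["cy"])/c["fy"],1]);return o,d/np.linalg.norm(d)
def onz(c,uv,z):
    o,d=ray(c,uv);return o+d*(z-o[2])/d[2]
def tri(c1,u1,c2,u2):
    o1,d1=ray(c1,u1);o2,d2=ray(c2,u2)
    s=np.linalg.lstsq(np.c_[d1,-d2],o2-o1,rcond=None)[0];a=o1+d1*s[0];b=o2+d2*s[1]
    return (a+b)/2,np.linalg.norm(a-b)
def proj(c,X):
    p=np.array(c["R"])@np.array(X)+np.array(c["t"]);return np.array([c["fx"]*p[0]/p[2]+c["cx"],c["fy"]*p[1]/p[2]+c["cy"]])
def hsv(im,lo,hi):return cv2.inRange(cv2.cvtColor(im,cv2.COLOR_BGR2HSV),np.array(lo),np.array(hi))
def blobs(m,amin=8):
    n,l,s,c=cv2.connectedComponentsWithStats(m);return [(s[i].tolist(),np.round(c[i],1).tolist()) for i in range(1,n) if s[i][4]>=amin]
E
python3 - <<'E'
from h import *
S=get_calibration("scene");D=get_calibration("side")
s=cv2.imread("pics/scene0.png");d=cv2.imread("pics/side0.png")
def box(m,x0,y0,x1,y1):
    o=np.zeros_like(m);o[y0:y1,x0:x1]=m[y0:y1,x0:x1];return o
np.set_printoptions(precision=4,suppress=True)
# rim
for im,c,b in((s,S,(240,195,275,225)),(d,D,(270,175,305,200))):
    m=box(hsv(im,(20,120,90),(35,255,255)),*b);p=cv2.findNonZero(m);h=cv2.convexHull(p);e=cv2.fitEllipse(h);print("rim",e,onz(c,e[0],.155))
for nm,us,ud,z in(("lamp top",(156,276),(246,150),.176),("tab",(305,221),None,.06),("vee corner",(224,269),None,.058)):
    print(nm,onz(S,us,z), None if ud is None else (onz(D,ud,z),tri(S,us,D,ud)))
for n,u in(("plateL",(203,269)),("plateB",(231,289)),("plateR",(318,237)),("plateT",(293,221))):print(n,onz(S,u,.012))
for n,u in(("stand l",(330,193)),("stand b",(341,216)),("stand r",(369,207))):print(n,onz(S,u,.016))
print("side red",blobs(box(hsv(d,(0,150,80),(6,255,255)),285,215,320,250),4))
print("side green",blobs(box(hsv(d,(50,60,30),(90,255,255)),300,225,335,290),4))
for n,u in(("stand",(280,298)),("",(286,275)),("",(326,276)),("",(321,302))):print(n,onz(D,u,.016))
print("red proj guess z.182",onz(D,(306,221),.18),onz(D,(300,240),.18))
m=box(hsv(s,(0,0,0),(180,255,40)),140,260,180,340);print("lamp scene",cv2.minAreaRect(cv2.findNonZero(m)))
m=box(hsv(d,(0,0,0),(180,255,40)),238,140,256,192);print("lamp side",cv2.minAreaRect(cv2.findNonZero(m)))
E
```

```text
rim ((255.7500762939453, 209.5388946533203), (14.215991020202637, 19.779146194458008), 87.36030578613281) [ 0.5634 -0.0039  0.155 ]
rim ((285.5002746582031, 186.2122802734375), (10.197500228881836, 17.483768463134766), 93.1751937866211) [ 0.5679 -0.0247  0.155 ]
lamp top [0.5176 0.3704 0.176 ] (array([0.5184, 0.3471, 0.176 ]), (array([0.5229, 0.3675, 0.1702]), np.float64(0.001140396170228708)))
tab [ 0.5061 -0.1552  0.06  ] None
vee corner [0.5249 0.1624 0.058 ] None
plateL [0.6129 0.1721 0.012 ]
plateB [0.4897 0.1726 0.012 ]
plateR [ 0.4629 -0.1681  0.012 ]
plateT [ 0.5788 -0.1785  0.012 ]
stand l [ 0.5916 -0.3853  0.016 ]
stand b [ 0.4764 -0.3009  0.016 ]
stand r [ 0.4388 -0.4051  0.016 ]
side red [([297, 238, 5, 5, 18], [299.3, 239.9])]
side green [([319, 239, 3, 8, 17], [320.4, 243.1])]
stand [ 0.4328 -0.413   0.016 ]
 [ 0.4777 -0.3189  0.016 ]
 [ 0.5799 -0.3563  0.016 ]
 [ 0.5249 -0.4591  0.016 ]
red proj guess z.182 [ 0.528  -0.3338  0.18  ] [ 0.4805 -0.4247  0.18  ]
lamp scene ((156.1764678955078, 303.70587158203125), (59.66376495361328, 24.73863410949707), 75.96376037597656)Traceback (most recent call last):
  File "<stdin>", line 19, in <module>
cv2.error: OpenCV(4.12.0) /io/opencv/modules/imgproc/src/convhull.cpp:143: error: (-215:Assertion failed) total >= 0 && (depth == CV_32F || depth == CV_32S) in function 'convexHull'
```

```bash
python3 -m crank '[[[0.15,0.2,0.5],[0,0,0],-1],[[0.3,0.4,0.6],[0,0,0.05],-1],[[0.45,0.6,0.7],[0,0,0.1],-1],[[0.55,0.75,0.75],[0,0,0.15],-1],[[0.6,0.84,0.76],[0,0,0.2],-1],[[0.6,0.84,0.76],[0,0,0.22],-1],[[0.6,0.84,0.76],[0,0,0.22],-1],[[0.6,0.84,0.76],[0,0,0.22],-1]]'; python3 - <<'E'
from h import *
np.set_printoptions(precision=4,suppress=True)
c=get_calibration("wrist");im=get_image("wrist");cv2.imwrite("pics/w1.png",im[:,:,::-1])
R=np.array(c["R"]);print(c["fx"],-R.T@c["t"],R[2],R[0])
for X in((.513,-.385,.18),(.536,0,.0)):print(proj(c,X))
E
```

```text
clock: 0.9
tcp_pos: [0.4242, -0.3765, 0.4239]
eef_rot: [0.002, 0.845, 0.535, 0.002]
ft_force: [-0.2, 0.4, -0.3]
gripper_width: 0.0856
grasp_force: 0.0
357.4629668000876 [ 0.4517 -0.3163  0.5676] [-0.1076 -0.2355 -0.9659] [ 0.9044 -0.4267  0.0033]
[353.0947 155.0465]
[ 228.7508 -136.1061]
```

View pics/w1.png

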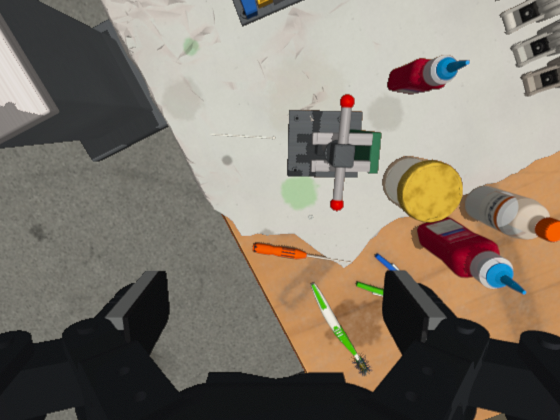

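The wrist view shows the key's red ends at about (347,101) and (336,205), the stand's base corners at about (289,110) and (288,176), and the jar at (423,190), clear of the −x withdrawal path.

```bash
python3 - <<'E'
from h import *
np.set_printoptions(precision=4,suppress=True)
c=get_calibration("wrist");im=cv2.imread("pics/w1.png")
b=[x for x in blobs(hsv(im,(0,170,120),(6,255,255)),20) if 300<x[1][0]<380 and 80<x[1][1]<230];print(b)
a,e=[onz(c,x[1],.18) for x in b][:2];v=a-e;print("ends",a,e,np.linalg.norm(v),"ang y",np.degrees(np.arctan2(v[1],v[0])),"mid",(a+e)/2)
for u in((289,110),(288,176),(363,110)):print(onz(c,u,.016))
p=[onz(c,u,.016) for u in((289,110),(288,176))];v=p[0]-p[1];print("stand y ang",np.degrees(np.arctan2(v[1],v[0])))
E
```

```text
[([341, 95, 13, 12, 139], [346.9, 100.7]), ([331, 200, 12, 11, 103], [336.3, 204.6])]
ends [ 0.5249 -0.3338  0.18  ] [ 0.4722 -0.4303  0.18  ] 0.10990809303887994 ang y 61.33591607585452 mid [ 0.4986 -0.382   0.18  ]
[ 0.4746 -0.3153  0.016 ]
[ 0.432  -0.4034  0.016 ]
[ 0.5732 -0.3624  0.016 ]
stand y ang 64.14791999451889
```

```bash
python3 -m crank '[[[0.06,0.2,0],[0,0,0.04],-1],[[0.12,0.4,0],[0,0,0.08],-1],[[0.18,0.6,0],[0,0,0.115],-1],[[0.25,0.8,0],[0,0,0.115],-1],[[0.34,1,0],[0,0,0.115],-1]]'; python3 -m crank '[[[0,0.19,0],[0,0,0],-1],[[0,0.25,0],[0,0,0],-1],[[0,0.25,0],[0,0,0],-1],[[0,0.25,0],[0,0,0],-1]]';python3 - <<'E'
from h import *
c=get_calibration("wrist");im=get_image("wrist");cv2.imwrite("pics/w2.png",im[:,:,::-1])
import pickle;pickle.dump(c,open("w2.pkl","wb"))
E
python3 -m crank '[[[0,0.2,0],[0,0,0],-1],[[0,0.4,0],[0,0,0],-1],[[0,0.6,0],[0,0,0],-1],[[0,0.8,0],[0,0,0],-1],[[0,1,0],[0,0,0],-1],[[0,1,0],[0,0,0],-1],[[0,1,0],[0,0,0],-1]]';python3 - <<'E'
from h import *
c=get_calibration("wrist");im=get_image("wrist");cv2.imwrite("pics/w3.png",im[:,:,::-1])
import pickle;pickle.dump(c,open("w3.pkl","wb"))
E
```

```text
clock: 1.45
tcp_pos: [0.4989, -0.1445, 0.4205]
eef_rot: [-0.0, 0.739, 0.673, -0.001]
ft_force: [1.5, -0.2, -0.4]
gripper_width: 0.0851
grasp_force: 0.0
clock: 1.85
tcp_pos: [0.4991, -0.0845, 0.4206]
eef_rot: [-0.0, 0.739, 0.673, -0.001]
ft_force: [0.1, 0.1, -0.3]
gripper_width: 0.085
grasp_force: 0.0
clock: 2.6
tcp_pos: [0.5002, 0.1669, 0.4208]
eef_rot: [-0.0, 0.738, 0.674, -0.0]
ft_force: [0.9, -1.3, -1.2]
gripper_width: 0.0851
grasp_force: 0.0
```

View pics/w2.png

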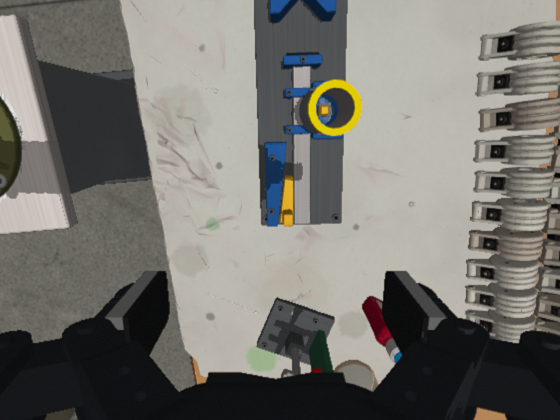

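View pics/w3.png

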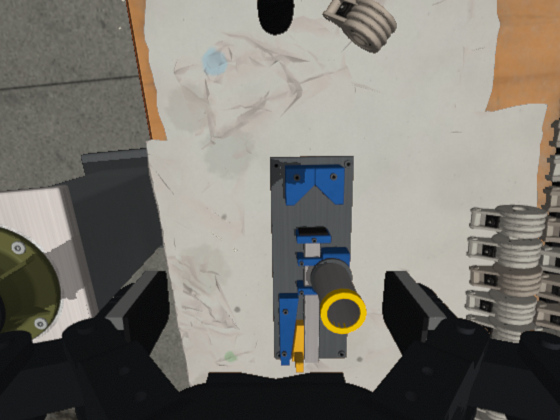

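In w2 the rim is at (334,108), the orange stem at (324,111) and the plate's lower edge at y≈224. In w3 the plate's corners are at (271,157) and (353,157), the screws at (347,163), (277,355) and (341,353), and the lamp at (275,10) is cut off at the top edge.

```bash
python3 - <<'E'
from h import *
import pickle
np.set_printoptions(precision=4,suppress=True)
c2=pickle.load(open("w2.pkl","rb"));c3=pickle.load(open("w3.pkl","rb"));a=cv2.imread("pics/w2.png");b=cv2.imread("pics/w3.png")
def box(m,x0,y0,x1,y1):
    o=np.zeros_like(m);o[y0:y1,x0:x1]=m[y0:y1,x0:x1];return o
for im,c,bb in((a,c2,(300,75,370,142)),(b,c3,(315,285,372,340))):
    m=box(hsv(im,(22,150,120),(35,255,255)),*bb);e=cv2.fitEllipse(cv2.convexHull(cv2.findNonZero(m)));print("rim",e,onz(c,e[0],.155))
print("stem px",blobs(box(hsv(a,(8,150,80),(21,255,255)),310,95,338,125)))
print("stem",onz(c2,(324,111),.068))
# plate edges: grey dark pixels on bench; line fits along left/right columns
def edge(im,rows,x0,x1,sgn):
    g=cv2.GaussianBlur(cv2.cvtColor(im,cv2.COLOR_BGR2GRAY),(3,3),0).astype(float);P=[]
    for r in rows:
        d=np.diff(g[r,x0:x1])*sgn;P.append((x0+np.argmax(d)+.5,r))
    return P
def wl(c,P):
    X=np.array([onz(c,p,.012)[:2] for p in P],np.float32);vx,vy,x0,y0=cv2.fitLine(X,cv2.DIST_HUBER,0,.001,.001).ravel();return np.degrees(np.arctan2(vy,vx))%180,(x0,y0),X[[0,-1]]
print("L3",wl(c3,edge(b,range(165,285,4),262,281,-1)));print("R3",wl(c3,edge(b,range(165,245,4),342,362,1)))
print("L2",wl(c2,edge(a,range(20,135,4),246,266,-1)));print("R2",wl(c2,edge(a,range(145,220,4),332,352,1)))
g=cv2.cvtColor(b,cv2.COLOR_BGR2GRAY).astype(float);r=[140+np.argmax(-np.diff(g[140:175,x]))+.5 for x in range(276,350,4)];print("top",wl(c3,list(zip(range(276,350,4),r))))
g=cv2.cvtColor(a,cv2.COLOR_BGR2GRAY).astype(float);r=[205+np.argmax(np.diff(g[205:240,x]))+.5 for x in range(312,340,3)];print("bot",wl(c2,list(zip(range(312,340,3),r))))
t=box(hsv(a,(15,150,120),(24,255,255)),275,150,300,232);print("wedge",blobs(t))
for u in((290,207),(287,222)):print(onz(c2,u,.064))
E
```

```text
rim ((334.47113037109375, 107.2232437133789), (53.08754348754883, 56.35860824584961), 28.85053825378418) [ 0.5703 -0.0111  0.155 ]
rim ((342.93023681640625, 312.4482727050781), (41.3246955871582, 46.42607116699219), 73.78963470458984) [ 0.5704 -0.0113  0.155 ]
stem px [([318, 105, 11, 11, 70], [322.8, 109.8])]
stem [ 0.57   -0.0131  0.068 ]
L3 (np.float32(85.90754), (np.float32(0.48280698), np.float32(0.06360882)), array([[ 0.4904,  0.1671],
       [ 0.4772, -0.0271]], dtype=float32))
R3 (np.float32(85.798164), (np.float32(0.61541843), np.float32(0.10085608)), array([[0.6193, 0.1556],
       [0.6104, 0.0324]], dtype=float32))
L2 (np.float32(86.07479), (np.float32(0.48041832), np.float32(0.03064259)), array([[ 0.4863,  0.1181],
       [ 0.4759, -0.0336]], dtype=float32))
R2 (np.float32(85.789406), (np.float32(0.5992389), np.float32(-0.1270274)), array([[ 0.6039, -0.0647],
       [ 0.5959, -0.1777]], dtype=float32))
top (np.float32(175.90887), (np.float32(0.5613627), np.float32(0.17488906)), array([[0.5015, 0.1792],
       [0.6114, 0.1709]], dtype=float32))
bot (np.float32(177.29205), (np.float32(0.5698049), np.float32(-0.18669048)), array([[ 0.5481, -0.1859],
       [ 0.5915, -0.1882]], dtype=float32))
wedge [([280, 177, 14, 49, 480], [287.2, 201.9])]
[ 0.5143 -0.141   0.064 ]
[ 0.5081 -0.163   0.064 ]
```

```bash
python3 -m crank '[[[0,0.2,0],[0,0,0],-1],[[0,0.4,0],[0,0,0],-1],[[0,0.5,0],[0,0,0],-1],[[0,0.5,0],[0,0,0],-1],[[0,0.5,0],[0,0,0],-1]]';python3 - <<'E'
from h import *
np.set_printoptions(precision=4,suppress=True)
c=get_calibration("wrist");im=get_image("wrist")[:,:,::-1].copy();cv2.imwrite("pics/w4.png",im)
print(proj(c,(.52,.365,.176)))
m=hsv(im,(0,0,0),(180,255,35));m[230:]=0;m[:,:200]=0;m[:,400:]=0
for x in blobs(m,200):print(x)
E
```

```text
clock: 3.15
tcp_pos: [0.5011, 0.2906, 0.4207]
eef_rot: [0.0, 0.739, 0.673, -0.001]
ft_force: [0.7, -0.5, 0.1]
gripper_width: 0.0856
grasp_force: 0.0
[287.3209 110.3021]
([267, 83, 36, 41, 1167], [284.1, 103.1])
```

View pics/w4.png

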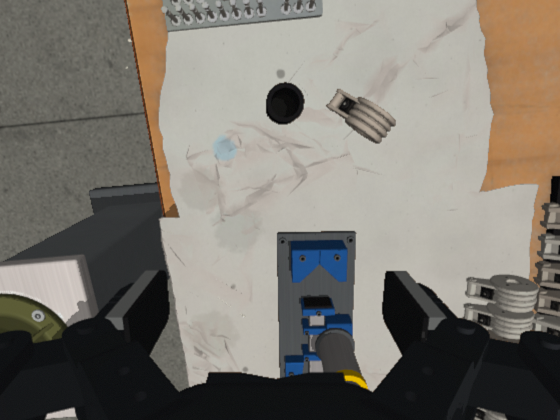

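The lamp's open top is seen almost end on at (285,103), with the clamp head well to its right at (362,115).

```bash
python3 - <<'E'
from h import *
np.set_printoptions(precision=4,suppress=True)
c=get_calibration("wrist");print(-np.array(c["R"]).T@c["t"])
print(onz(c,(285,103),.176),onz(c,(267,103),.176),onz(c,(303,103),.176),onz(c,(285,83),.176),onz(c,(285,124),.176))
im=cv2.imread("pics/w4.png");g=cv2.cvtColor(im,cv2.COLOR_BGR2GRAY);print(g[70:135:2,285]);print(g[103,258:312:2])
print(onz(c,(330,92),.06),onz(c,(361,143),.03))
E
```

```text
[0.5074 0.3563 0.5644]
[0.5187 0.3718 0.176 ] [0.5001 0.3735 0.176 ] [0.5372 0.3701 0.176 ] [0.5203 0.3912 0.176 ] [0.5168 0.3508 0.176 ]
[187 181 180 185 188 187  62  23  22   7   8   5  12  13  13  11  12  18
  20  21  21  19  18  13  24  25   9 114 186 183 182 182 179]
[188 188 188 190  57  27  25  21  23  21  19  21  21  20  11  11  11  10
  10   5   9  25  28 142 190 189 189]
[0.5831 0.3848 0.06  ] [0.6291 0.3114 0.03  ]
```

```bash
python3 -m crank '[[[0.04,0.16,-0.05],[0,0,0],-1],[[0.072,0.32,-0.15],[0,0,0],-1],[[0.072,0.32,-0.35],[0,0,0],-1],[[0.072,0.32,-0.55],[0,0,0],-1],[[0.072,0.32,-0.7],[0,0,0],-1],[[0.072,0.32,-0.7],[0,0,0],-1],[[0.072,0.32,-0.7],[0,0,0],-1]]'
```

```text
clock: 3.9
tcp_pos: [0.5192, 0.3709, 0.2472]
eef_rot: [0.001, 0.739, 0.673, -0.0]
ft_force: [0.8, -0.1, 1.1]
gripper_width: 0.0852
grasp_force: 0.0
```

```bash
python3 -m crank '[[[0,0,-0.15],[0,0,0],-1],[[0,0,-0.3],[0,0,0],-1],[[0,0,-0.42],[0,0,0],-1],[[0,0,-0.485],[0,0,0],-1],[[0,0,-0.485],[0,0,0],-1],[[0,0,-0.485],[0,0,0],0],[[0,0,-0.485],[0,0,0],0.3],[[0,0,-0.485],[0,0,0],1],[[0,0,-0.485],[0,0,0],1],[[0,0,-0.485],[0,0,0],1],[[0,0,-0.485],[0,0,0],1],[[0,0,-0.485],[0,0,0],1]]'
```

```text
clock: 5.1
tcp_pos: [0.5185, 0.3741, 0.1272]
eef_rot: [0.0, 0.738, 0.675, 0.002]
ft_force: [-0.1, -0.8, 6.2]
gripper_width: 0.0411
grasp_force: 60.9
```

```bash
python3 -m crank '[[[0,0,0.1],[0,0,0],1],[[0,0,0.25],[0,0,0],1],[[0,-0.08,0.38],[0,0,0],1],[[0.03,-0.25,0.38],[0,0,0],1],[[0.06,-0.42,0.38],[0,0,0],1],[[0.09,-0.59,0.38],[0,0,0],1],[[0.12,-0.75,0.38],[0,0,0],1],[[0.124,-0.9,0.38],[0,0,0],1],[[0.124,-1,0.38],[0,0,0],1],[[0.124,-1,0.38],[0,0,0],1],[[0.124,-1,0.38],[0,0,0],1],[[0.124,-1,0.38],[0,0,0],1]]'
```

```text
clock: 6.3
tcp_pos: [0.5481, 0.1248, 0.2202]
eef_rot: [-0.0, 0.737, 0.676, 0.0]
ft_force: [-0.6, -0.3, -1.5]
gripper_width: 0.041
grasp_force: 61.0
```

```bash
python3 -m crank '[[[0.008,-0.097,0],[0,0,0],1],[[0.008,-0.097,-0.1],[0,0,0],1],[[0.008,-0.097,-0.2],[0,0,0],1],[[0.008,-0.097,-0.26],[0,0,0],1],[[0.008,-0.097,-0.3],[0,0,0],1],[[0.008,-0.097,-0.32],[0,0,0],1],[[0.008,-0.097,-0.325],[0,0,0],1],[[0.008,-0.097,-0.325],[0,0,0],1]]'; python3 - <<'E'
from h import *
im=get_image("scene")[:,:,::-1];cv2.imwrite("pics/s2.png",cv2.resize(im[150:300,180:380],None,fx=4,fy=4,interpolation=cv2.INTER_CUBIC))
E
```

```text
clock: 7.1
tcp_pos: [0.5511, 0.0993, 0.1395]
eef_rot: [0.0, 0.738, 0.675, 0.001]
ft_force: [0.4, 0.3, -1.1]
gripper_width: 0.0409
grasp_force: 61.2
```

View pics/s2.png

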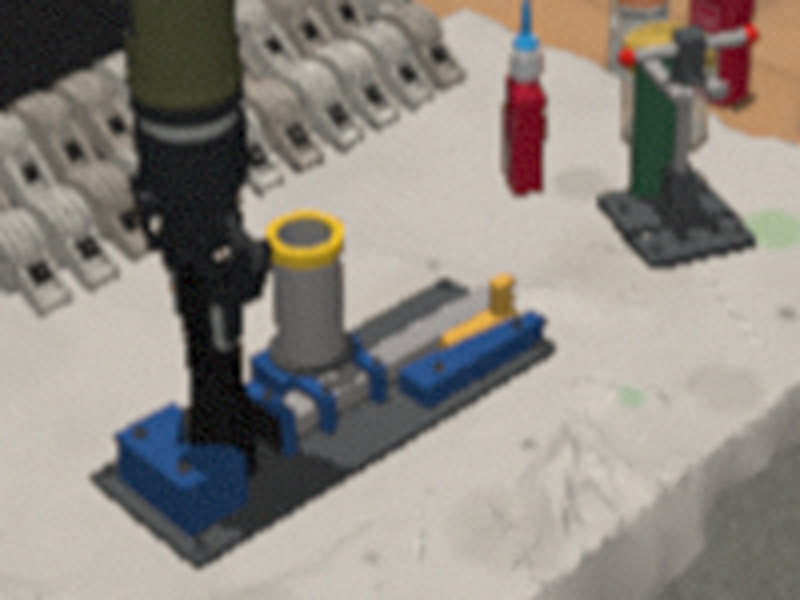

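The lamp stands between the vee (about (180,470) in the crop) and the jaw, still held by the gripper. I'll touch it down, release it and rise.

```bash
python3 -m crank '[[[0,0,-0.006],[0,0,0],1],[[0,0,-0.006],[0,0,0],0.2],[[0,0,-0.006],[0,0,0],-0.3],[[0,0,-0.006],[0,0,0],-1],[[0,0,-0.006],[0,0,0],-1],[[0,0,-0.006],[0,0,0],-1],[[0,0,0.1],[0,0,0],-1],[[0,0,0.25],[0,0,0],-1],[[0,-0.1,0.45],[0,0,0],-1],[[-0.1,-0.3,0.6],[0,0,0],-1],[[-0.15,-0.5,0.75],[0,0,0],-1],[[-0.15,-0.6,0.8],[0,0,0],-1]]'; python3 - <<'E'
from h import *
np.set_printoptions(precision=4,suppress=True)
c=get_calibration("wrist");im=get_image("wrist")[:,:,::-1].copy();cv2.imwrite("pics/w5.png",im)
s=state();print(s["tcp_pos"],s["eef_rot"])
m=hsv(im,(0,0,0),(180,255,35));m[300:]=0;q=proj(c,(.5502,.0995,.188));print(q)
for b in blobs(m,200):print(b, onz(c,(b[0][0]+b[0][2]/2,b[0][1]+b[0][3]/2),.188))
E
```

```text
clock: 8.35
tcp_pos: [0.514, -0.0406, 0.3338]
eef_rot: [0.001, 0.737, 0.675, 0.0]
ft_force: [1.0, -0.6, 0.1]
gripper_width: 0.0854
grasp_force: 0.0
[ 0.515  -0.0508  0.3377] [ 0.0048  0.7416  0.6709 -0.0003]
[308.327   11.0652]
([276, 0, 61, 78, 3520], [303.5, 34.5]) [0.5477 0.0811 0.188 ]
([525, 63, 21, 18, 281], [534.8, 72.0]) [0.7189 0.0433 0.188 ]
([520, 108, 19, 16, 240], [529.0, 115.5]) [0.7175 0.0113 0.188 ]
([522, 150, 18, 15, 236], [530.3, 157.1]) [ 0.7218 -0.0213  0.188 ]
([514, 187, 18, 15, 216], [522.8, 194.2]) [ 0.7182 -0.0514  0.188 ]
([513, 223, 18, 15, 203], [521.6, 229.8]) [ 0.7203 -0.0828  0.188 ]
([137, 272, 31, 28, 550], [155.6, 288.4]) [ 0.3991 -0.1064  0.188 ]
([384, 272, 31, 28, 547], [395.2, 288.4]) [ 0.6169 -0.1254  0.188 ]
```

```bash
python3 -m crank '[[[-0.01,-0.17,0],[0,0,-0.03],-1],[[-0.02,-0.34,0],[0,0,-0.06],-1],[[-0.03,-0.51,0],[0,0,-0.1],-1],[[-0.04,-0.68,0],[0,0,-0.128],-1],[[-0.05,-0.85,0],[0,0,-0.128],-1],[[-0.058,-1,0],[0,0,-0.128],-1],[[-0.058,-1,0],[0,0,-0.128],-1]]';python3 -m crank '[[[0,-0.17,0],[0,0,0],-1],[[0,-0.28,-0.05],[0,0,0],-1],[[0,-0.31,-0.1],[0,0,0],-1],[[0,-0.31,-0.1],[0,0,0],-1],[[0,-0.31,-0.1],[0,0,0],-1]]'; python3 - <<'E'
from h import *
np.set_printoptions(precision=4,suppress=True)
s=state();print(s["tcp_pos"],s["eef_rot"])
c=get_calibration("wrist");im=get_image("wrist")[:,:,::-1].copy();cv2.imwrite("pics/w6.png",im)
print(proj(c,(.4986,-.382,.195)))
for b in blobs(hsv(im,(0,170,120),(6,255,255)),20):print(b,onz(c,b[1],.18))
E
```

```text
clock: 9.1
tcp_pos: [0.4979, -0.2974, 0.3302]
eef_rot: [-0.0, 0.861, 0.509, -0.001]
ft_force: [-1.4, 0.2, -0.1]
gripper_width: 0.0854
grasp_force: 0.0
clock: 9.6
tcp_pos: [0.5009, -0.3656, 0.3066]
eef_rot: [-0.001, 0.857, 0.515, 0.0]
ft_force: [0.5, 1.4, -0.1]
gripper_width: 0.0852
grasp_force: 0.0
[ 0.5009 -0.3656  0.3066] [-0.0008  0.8574  0.5147  0.0003]
[283.8032 233.2619]
([277, 143, 20, 19, 300], [286.4, 152.5]) [ 0.5277 -0.3312  0.18  ]
([279, 285, 15, 11, 94], [286.1, 290.3]) [ 0.4753 -0.4312  0.18  ]
```

```bash
python3 -m crank '[[[0,-0.062,-0.1],[0,0,0],-1],[[0,-0.062,-0.25],[0,0,0],-1],[[0,-0.062,-0.4],[0,0,0],-1],[[0,-0.062,-0.52],[0,0,0],-1],[[0,-0.062,-0.57],[0,0,0],-1],[[0,-0.062,-0.575],[0,0,0],-1],[[0,-0.062,-0.575],[0,0,0],-0.2],[[0,-0.062,-0.575],[0,0,0],0.3],[[0,-0.062,-0.575],[0,0,0],1],[[0,-0.062,-0.575],[0,0,0],1],[[0,-0.062,-0.575],[0,0,0],1],[[0,-0.062,-0.575],[0,0,0],1]]'; python3 -m crank '[[[0,0,0],[0,0,0],1],[[0,0,0],[0,0,0],1],[[0,0,0],[0,0,0],1],[[0,0,0],[0,0,0],1]]'; python3 -c "
from h import *
s=state();print(s['ft_torque'],s['joint_positions'])
im=get_image('wrist')[:,:,::-1];cv2.imwrite('pics/w7.png',im)"
```

```text
clock: 10.85
tcp_pos: [0.5006, -0.3835, 0.1642]
eef_rot: [0.001, 0.858, 0.514, 0.0]
ft_force: [-1.2, 0.1, 4.9]
gripper_width: 0.0212
grasp_force: 59.6
clock: 11.25
tcp_pos: [0.5006, -0.3835, 0.1642]
eef_rot: [0.001, 0.858, 0.514, 0.0]
ft_force: [-2.0, 0.6, 5.7]
gripper_width: 0.0212
grasp_force: 59.7
[ 0.12584864  0.28509331 -0.0271271 ] [ 1.01021834  0.35988555 -0.49817911  1.57640131  0.17870982  1.24946452
 -0.00932379]
```

View pics/w7.png

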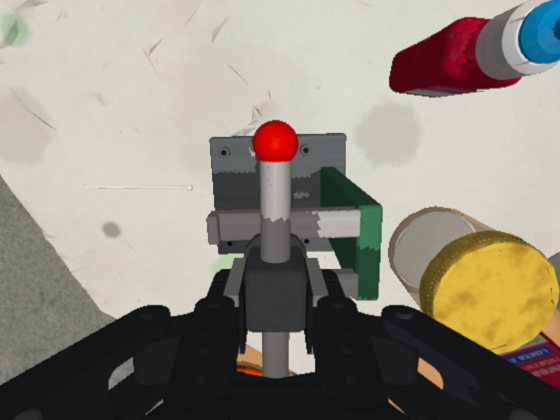

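The key's block is gripped squarely: the bar runs vertically at u≈276, the red ball is at (275,141), and the block's rear top edge is at v≈331. Next I'll work out where the key's axis sits relative to the TCP.

```bash
python3 - <<'E'
from h import *
np.set_printoptions(precision=4,suppress=True)
s=state();c=get_calibration("wrist");T=np.array(s["tcp_pos"]);a=np.arctan2(s["eef_rot"][2],s["eef_rot"][1]);tx=np.array([np.cos(2*a),np.sin(2*a),0]);ty=np.array([np.sin(2*a),-np.cos(2*a),0]);print(np.degrees(2*a)-90,tx,ty)
im=cv2.imread("pics/w7.png");g=cv2.cvtColor(im,cv2.COLOR_BGR2GRAY).astype(int);print(g[236:350:2,255].tolist());print(g[236:350:2,297].tolist())
for z in(.195,):
  for v in(265,331):
    X=onz(c,(276,v),z)-T;print(v,X@tx,X@ty)
p=onz(c,(247,331),.195)-T;q=onz(c,(306,331),.195)-T;print("sides",p@ty,q@ty)
X=onz(c,(275,141),.18)-T;print("ball",X@tx,X@ty)
E
```

```text
-28.178076060610216 [0.4722 0.8815 0.    ] [ 0.8815 -0.4722  0.    ]
[38, 51, 58, 57, 57, 46, 40, 40, 40, 39, 41, 40, 41, 41, 40, 41, 40, 43, 48, 53, 54, 56, 57, 56, 56, 56, 56, 55, 56, 56, 55, 56, 56, 56, 55, 58, 58, 57, 55, 56, 57, 56, 55, 56, 56, 57, 54, 49, 139, 213, 211, 212, 211, 211, 211, 211, 201]
[74, 40, 51, 56, 57, 49, 39, 38, 40, 40, 40, 39, 40, 40, 40, 40, 40, 43, 50, 53, 56, 58, 58, 58, 57, 57, 56, 55, 56, 57, 55, 56, 55, 55, 56, 57, 57, 56, 55, 56, 54, 55, 55, 54, 55, 57, 56, 50, 150, 213, 212, 211, 212, 212, 211, 211, 211]
265 0.018715490416662758 -0.00022498052639340877
331 -0.0066855005018280995 -0.00019173669192058343
sides -0.010570792413616128 0.01054529759804293
ball 0.05912048485223736 -0.000600561938833257
```

```bash
python3 -m crank '[[[0,0,0.03],[0,0,0],1],[[0,0,0.06],[0,0,0],1],[[0,0,0.075],[0,0,0],1],[[0,0,0.075],[0,0,0],1],[[-0.05,0.025,0.075],[0,0,0],1],[[-0.11,0.055,0.075],[0,0,0],1],[[-0.17,0.084,0.075],[0,0,0],1],[[-0.223,0.11,0.075],[0,0,0],1],[[-0.223,0.11,0.075],[0,0,0],1],[[-0.223,0.11,0.075],[0,0,0],1]]'; python3 -c "
from rig import *
s=state();print(s['tcp_pos'],s['ft_force'],s['ft_torque'],s['joint_positions'])"
```

```text
clock: 12.3
tcp_pos: [0.4446, -0.3559, 0.1819]
eef_rot: [0.0, 0.858, 0.514, 0.0]
ft_force: [0.1, -0.2, -3.5]
gripper_width: 0.0217
grasp_force: 59.6
[ 0.44464665 -0.35588783  0.18188256] [ 0.09791331 -0.15751271 -3.54605886] [-0.06211126 -0.04717664 -0.03652348] [ 1.07631668  0.2159054  -0.50878169  1.70774643  0.11055448  1.24577875
  0.05018552]
```

```bash
python3 -m crank '[[[0,0.02,0.15],[0,0,0],1],[[0.02,0.08,0.32],[0,0,0.02],1],[[0.06,0.2,0.48],[0,0,0.05],1],[[0.12,0.36,0.52],[0,0,0.09],1],[[0.18,0.52,0.52],[0,0,0.12],1],[[0.25,0.68,0.52],[0,0,0.134],1],[[0.32,0.84,0.52],[0,0,0.134],1],[[0.38,1,0.52],[0,0,0.134],1],[[0.38,1,0.52],[0,0,0.134],1],[[0.38,1,0.52],[0,0,0.134],1]]'; python3 -m crank '[[[0.06,0.15,0],[0,0,0],1],[[0.1,0.28,0],[0,0,0],1],[[0.122,0.361,0],[0,0,0],1],[[0.122,0.361,0],[0,0,0],1],[[0.122,0.361,0],[0,0,0],1],[[0.122,0.361,0],[0,0,0],1]]'; python3 - <<'E'
from h import *
np.set_printoptions(precision=4,suppress=True)
s=state();print(s["tcp_pos"],s["eef_rot"],s["joint_positions"]);q=s["eef_rot"];a=np.arctan2(q[2],q[1]);print("tooly",np.degrees(2*a)-90)
c=get_calibration("wrist");T=np.array(s["tcp_pos"]);im=get_image("wrist")[:,:,::-1].copy();cv2.imwrite("pics/w8.png",im)
m=hsv(im,(22,150,120),(35,255,255));print(blobs(m,50))
for b in blobs(hsv(im,(0,170,120),(6,255,255)),50):print("red",b,onz(c,b[1],T[2]+.0158)-T)
E
```

```text
clock: 13.3
tcp_pos: [0.5405, -0.1041, 0.312]
eef_rot: [0.0, 0.73, 0.683, 0.0]
ft_force: [-0.6, -0.9, -3.5]
gripper_width: 0.0216
grasp_force: 60.1
clock: 13.9
tcp_pos: [0.5701, -0.0181, 0.3116]
eef_rot: [0.0, 0.733, 0.68, -0.001]
ft_force: [0.0, -0.1, -3.2]
gripper_width: 0.021
grasp_force: 60.2
[ 0.5701 -0.0181  0.3116] [ 0.0003  0.7329  0.6804 -0.0005] [ 0.6828  0.1963 -0.8056  1.5034  0.1425  1.5025 -0.1971]
tooly -4.254543641080701
[([242, 163, 18, 58, 506], [250.2, 190.9]), ([291, 162, 19, 60, 556], [300.3, 190.6])]
red ([253, 121, 44, 41, 1497], [275.0, 141.7]) [0.004  0.0589 0.0158]
```

View pics/w8.png

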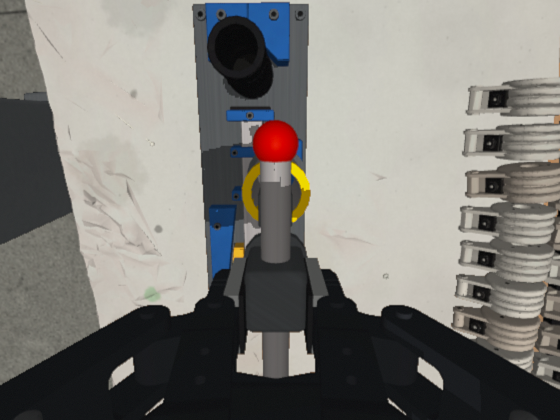

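The lamp stands in the vee at (240,60) and the rim is under the key with its centre at about (276,190). I'll check the rim's position against the TCP.

```bash
python3 - <<'E'
from h import *
np.set_printoptions(precision=4,suppress=True)
s=state();T=np.array(s["tcp_pos"]);print(T);c=get_calibration("wrist");im=cv2.imread("pics/w8.png")
m=hsv(im,(22,150,120),(35,255,255));m[:155]=0;m[225:]=0;h=cv2.convexHull(cv2.findNonZero(m));e=cv2.fitEllipse(h);X=onz(c,e[0],.155);print(e,X,X-T)
q=onz(c,(242,190),.155);r=onz(c,(310.5,190),.155);print((q+r)/2,r-q)
E
```

```text
[ 0.57   -0.018   0.3116]
((275.7755432128906, 191.94825744628906), (67.5882339477539, 68.10767364501953), 55.57443618774414) [ 0.5705 -0.011   0.155 ] [ 0.0005  0.0069 -0.1566]
[ 0.5711 -0.0094  0.155 ] [ 0.0583 -0.0043  0.    ]
```

```bash
python3 -m crank '[[[0,0.01,0],[0,0,0],1],[[0,0.01,-0.08],[0,0,0],1],[[0,0.01,-0.16],[0,0,0],1],[[0,0.01,-0.24],[0,0,0],1],[[0,0.01,-0.32],[0,0,0],1],[[0,0.01,-0.38],[0,0,0],1],[[0,0.01,-0.4],[0,0,0],1],[[0,0.01,-0.4],[0,0,0],1],[[0,0.01,-0.4],[0,0,0],1]]'; python3 -m crank '[[[0,0,-0.03],[0,0,0],1],[[0,0,-0.05],[0,0,0],1],[[0,0,-0.065],[0,0,0],1],[[0,0,-0.08],[0,0,0],1],[[0,0,-0.08],[0,0,0],1]]';  python3 -c "
from rig import *
s=state();print(s['tcp_pos'],s['ft_force'],s['ft_torque'])"
```

```text
clock: 14.85
tcp_pos: [0.5706, -0.013, 0.2128]
eef_rot: [0.001, 0.732, 0.682, 0.001]
ft_force: [1.0, 0.3, -3.3]
gripper_width: 0.0214
grasp_force: 60.1
clock: 15.35
tcp_pos: [0.57, -0.0143, 0.1912]
eef_rot: [0.001, 0.732, 0.681, -0.001]
ft_force: [1.1, -4.3, -5.8]
gripper_width: 0.0211
grasp_force: 59.8
[ 0.56999195 -0.01432615  0.19118789] [ 1.14767185 -4.26691286 -5.81777282] [-1.20213795 -0.43426567  0.00745335]
```

```bash
python3 -m crank '[[[0,-0.006,-0.01],[0,0,0],1],[[0,-0.006,-0.025],[0,0,0],1],[[0,-0.006,-0.036],[0,0,0],1],[[0,-0.006,-0.036],[0,0,0],1],[[0,-0.006,-0.036],[0,0,0],1]]';  python3 -c "
from rig import *
s=state();print(s['tcp_pos'],s['ft_force'],s['ft_torque'],s['joint_positions'])"
```

```text
clock: 15.85
tcp_pos: [0.57, -0.0147, 0.1823]
eef_rot: [0.0, 0.732, 0.682, -0.0]
ft_force: [0.8, -3.8, -5.8]
gripper_width: 0.0214
grasp_force: 59.6
[ 0.56996026 -0.01473076  0.1823226 ] [ 0.84903847 -3.77627779 -5.78470167] [-1.17297435 -0.51046603 -0.00878379] [ 0.66437735  0.26679612 -0.79447429  1.69737701  0.19898307  1.26099951
 -0.24427631]
```

```bash
python3 -m crank '[[[-0.002,-0.005,0],[0,0,-0.045],1],[[-0.004,-0.004,0],[0,0,-0.09],1],[[-0.005,-0.003,0],[0,0,-0.13],1],[[-0.007,-0.002,0],[0,0,-0.17],1],[[-0.009,0,0],[0,0,-0.21],1],[[-0.01,0.001,0],[0,0,-0.25],1],[[-0.012,0.002,0],[0,0,-0.29],1],[[-0.012,0.002,0],[0,0,-0.29],1],[[-0.012,0.002,0],[0,0,-0.29],1]]';  python3 -c "
from rig import *
import numpy as np
s=state();print(s['tcp_pos'],s['ft_force'],s['ft_torque'],s['joint_positions']);q=s['eef_rot'];print(2*np.degrees(np.arctan2(q[2],q[1]))-90)"
```

```text
clock: 16.75
tcp_pos: [0.5673, -0.0144, 0.1828]
eef_rot: [0.0, 0.957, 0.292, 0.0]
ft_force: [1.8, -4.3, -5.9]
gripper_width: 0.0212
grasp_force: 59.8
[ 0.5673191  -0.01444033  0.18275283] [ 1.75541935 -4.34911601 -5.85316765] [-1.52080889 -0.85428097  0.01445235] [ 0.56808076  0.23505955 -0.6740865   1.70692236  0.15452991  1.25267416
 -1.12005907]
-56.093280747735825
```

```bash
python3 -m crank '[[[-0.001,0.001,0],[0,0,-0.03],1],[[-0.002,0.003,0],[0,0,-0.06],1],[[-0.002,0.003,0],[0,0,-0.06],1]]';  python3 -c "
from rig import *
s=state();print(s['ft_force'],s['ft_torque'])"; python3 -m crank '[[[-0.001,0.001,0],[0,0,-0.02],1],[[-0.001,0.002,0],[0,0,-0.04],1],[[-0.001,0.002,0],[0,0,-0.04],1]]';  python3 -c "
from rig import *
import numpy as np
s=state();print(s['ft_force'],s['ft_torque'],s['joint_positions'][6]);q=s['eef_rot'];print(2*np.degrees(np.arctan2(q[2],q[1]))-90)"
```

```text
clock: 17.05
tcp_pos: [0.5668, -0.0138, 0.1827]
eef_rot: [0.0, 0.98, 0.199, 0.0]
ft_force: [2.5, -4.3, -5.9]
gripper_width: 0.021
grasp_force: 59.9
[ 2.499081   -4.34283482 -5.93588911] [-1.52780579 -0.77390615  0.05881549]
clock: 17.35
tcp_pos: [0.5665, -0.0133, 0.1827]
eef_rot: [0.001, 0.99, 0.138, 0.0]
ft_force: [3.0, -3.9, -7.1]
gripper_width: 0.0211
grasp_force: 59.9
[ 3.04148291 -3.92331923 -7.12737495] [-1.63154772 -0.77772649  0.23618012] -1.428517161028128
-74.15131244580863
```

```bash
python3 -m crank '[[[-0.001,0.001,0],[0,0,-0.015],1],[[-0.001,0.001,0],[0,0,-0.03],1],[[-0.001,0.001,0],[0,0,-0.03],1]]';  python3 -c "
from rig import *
import numpy as np
s=state();print(s['ft_force'],s['ft_torque'],s['joint_positions'][6]);q=s['eef_rot'];print(2*np.degrees(np.arctan2(q[2],q[1]))-90)"
```

```text
clock: 17.65
tcp_pos: [0.5663, -0.0129, 0.1827]
eef_rot: [0.001, 0.996, 0.092, 0.0]
ft_force: [2.1, -4.6, -5.9]
gripper_width: 0.0213
grasp_force: 60.1
[ 2.08765234 -4.58812401 -5.86403326] [-1.65695051 -0.78856285  0.66526743] -1.5194837711499216
-79.4609584248317
```

```bash
python3 -m crank '[[[0.001,-0.001,0],[0,0,0.03],1],[[0.001,-0.002,0],[0,0,0.058],1],[[0.001,-0.002,0],[0,0,0.058],1]]';  python3 -c "
from rig import *
import numpy as np
s=state();print(s['ft_force'],s['ft_torque']);q=s['eef_rot'];print(2*np.degrees(np.arctan2(q[2],q[1]))-90)"
```

```text
clock: 17.95
tcp_pos: [0.5665, -0.0136, 0.1829]
eef_rot: [0.0, 0.983, 0.181, 0.0]
ft_force: [1.2, -5.1, -4.1]
gripper_width: 0.0214
grasp_force: 60.0
[ 1.19419752 -5.09641547 -4.08569865] [-1.59929652 -0.71967826  0.03448576]
-69.09551827046357
```

```bash
python3 -m crank '[[[0,-0.004,0.02],[0,0,0],1],[[0,-0.004,0.06],[0,0,0],1],[[0,-0.004,0.1],[0,0,0],1],[[0,-0.004,0.18],[0,0,0],1],[[0,-0.004,0.28],[0,0,0],1],[[0,-0.004,0.4],[0,0,0],1],[[0,-0.004,0.52],[0,0,0],1],[[0,-0.004,0.56],[0,0,0],1],[[0,-0.004,0.56],[0,0,0],1],[[0,-0.004,0.56],[0,0,0],1]]';  python3 - <<'E'
from h import *
np.set_printoptions(precision=4,suppress=True)
s=state();T=np.array(s["tcp_pos"]);q=s["eef_rot"];a2=2*np.arctan2(q[2],q[1]);tx=np.array([np.cos(a2),np.sin(a2),0]);ty=np.array([np.sin(a2),-np.cos(a2),0])
print(T,s["ft_force"],s["ft_torque"],np.degrees(a2)-90)
c=get_calibration("wrist");im=get_image("wrist")[:,:,::-1].copy();cv2.imwrite("pics/w9.png",im)
for b in blobs(hsv(im,(0,170,120),(6,255,255)),50):
    X=onz(c,b[1],T[2]+.0158)-T;print("red",b,X@tx,X@ty)
g=cv2.cvtColor(im,cv2.COLOR_BGR2GRAY).astype(int);print(g[256:350:2,255].tolist())
E
```

```text
clock: 18.95
tcp_pos: [0.5655, -0.0132, 0.3217]
eef_rot: [-0.001, 0.984, 0.181, -0.001]
ft_force: [-0.0, -1.4, -3.7]
gripper_width: 0.0209
grasp_force: 60.4
[ 0.5655 -0.0132  0.3217] [-0.0216 -1.3786 -3.678 ] [-0.0897  0.0514  0.0132] -69.16313037574301
red ([253, 121, 45, 41, 1502], [275.1, 142.0]) 0.05841087050200838 -0.0007006047303953113
[41, 42, 43, 42, 42, 43, 42, 44, 49, 55, 56, 57, 59, 60, 58, 57, 58, 58, 58, 57, 57, 58, 59, 58, 58, 59, 60, 59, 56, 57, 58, 56, 57, 58, 59, 58, 56, 50, 111, 180, 210, 215, 209, 200, 199, 212, 214]
```

View pics/w9.png

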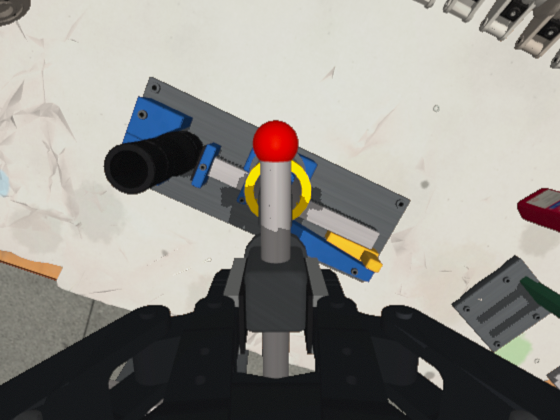

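The jaw touches the lamp (jaw at (205,165), lamp top at (130,165)), and the key still sits the same way in the fingers. Now I'll carry it back to the stand.

```bash
python3 -m crank '[[[-0.06,-0.1,0],[0,0,0.04],1],[[-0.12,-0.26,0],[0,0,0.085],1],[[-0.18,-0.42,0],[0,0,0.13],1],[[-0.25,-0.58,0],[0,0,0.17],1],[[-0.32,-0.74,0],[0,0,0.21],1],[[-0.4,-0.88,0],[0,0,0.2277],1],[[-0.48,-1,0],[0,0,0.2277],1],[[-0.48,-1,0],[0,0,0.2277],1],[[-0.48,-1,0],[0,0,0.2277],1]]'; python3 -m crank '[[[0,-0.15,0],[0,0,0],1],[[0,-0.3,0],[0,0,0],1],[[0,-0.37,0],[0,0,0],1],[[0,-0.37,-0.1],[0,0,0],1],[[0,-0.37,-0.2],[0,0,0],1],[[0,-0.37,-0.3],[0,0,0],1],[[0,-0.37,-0.4],[0,0,0],1],[[0,-0.37,-0.4],[0,0,0],1],[[0,-0.37,-0.4],[0,0,0],1],[[0,-0.37,-0.4],[0,0,0],1]]'; python3 -c "
from rig import *
import numpy as np
s=state();print(s['tcp_pos'],s['ft_force'],s['ft_torque']);q=s['eef_rot'];print(2*np.degrees(np.arctan2(q[2],q[1]))-90)"
```

```text
clock: 19.9
tcp_pos: [0.4452, -0.2643, 0.3212]
eef_rot: [-0.002, 0.859, 0.512, -0.0]
ft_force: [1.0, 0.4, -3.1]
gripper_width: 0.0213
grasp_force: 60.3
clock: 20.9
tcp_pos: [0.4475, -0.3563, 0.2245]
eef_rot: [0.001, 0.858, 0.514, 0.001]
ft_force: [-0.2, -1.1, -3.7]
gripper_width: 0.0214
grasp_force: 60.5
[ 0.44752985 -0.35627337  0.22450508] [-0.24713993 -1.1207841  -3.74871395] [-0.01023638 -0.04382148 -0.00944652]
-28.16162812282853
```

```bash
python3 -m crank '[[[-0.012,0.002,-0.06],[0,0,0],1],[[-0.012,0.002,-0.12],[0,0,0],1],[[-0.012,0.002,-0.17],[0,0,0],1],[[-0.012,0.002,-0.17],[0,0,0],1],[[-0.012,0.002,-0.17],[0,0,0],1],[[-0.012,0.002,-0.17],[0,0,0],1]]'; python3 -c "
from rig import *
s=state();print(s['tcp_pos'],s['ft_force'])"
```

```text
clock: 21.5
tcp_pos: [0.4437, -0.3562, 0.1809]
eef_rot: [0.0, 0.858, 0.513, 0.0]
ft_force: [1.2, -0.6, -3.1]
gripper_width: 0.0212
grasp_force: 60.3
[ 0.44367652 -0.35618112  0.18087911] [ 1.19895796 -0.60371475 -3.11004941]
```

```bash
python3 -m crank '[[[0.05,-0.024,0],[0,0,0],1],[[0.1,-0.048,0],[0,0,0],1],[[0.15,-0.072,0],[0,0,0],1],[[0.2,-0.096,0],[0,0,0],1],[[0.226,-0.109,0],[0,0,0],1],[[0.226,-0.109,0],[0,0,0],1],[[0.226,-0.109,0],[0,0,0],1]]'; python3 -c "
from rig import *
s=state();print(s['tcp_pos'],s['ft_force'],s['ft_torque'])"; python3 -m crank '[[[0,0,-0.03],[0,0,0],1],[[0,0,-0.05],[0,0,0],1],[[0,0,-0.06],[0,0,0],1],[[0,0,-0.07],[0,0,0],1],[[0,0,-0.07],[0,0,0],1]]';python3 -c "
from rig import *
s=state();print(s['tcp_pos'],s['ft_force'],s['ft_torque'])"
```

```text
clock: 22.2
tcp_pos: [0.4994, -0.3831, 0.1804]
eef_rot: [-0.0, 0.858, 0.513, -0.0]
ft_force: [0.6, -0.9, -3.9]
gripper_width: 0.0211
grasp_force: 60.6
[ 0.49944012 -0.38308211  0.18043926] [ 0.58378078 -0.85259519 -3.90496766] [-0.01167422  0.04747565  0.00371992]
clock: 22.7
tcp_pos: [0.4992, -0.3831, 0.1642]
eef_rot: [-0.0, 0.858, 0.513, -0.0]
ft_force: [-4.0, 3.0, 3.7]
gripper_width: 0.0213
grasp_force: 61.4
[ 0.49924672 -0.38307289  0.16423342] [-3.98716047  2.98198494  3.70185199] [0.46752892 0.8129453  0.0354038 ]
```

```bash
python3 -m crank '[[[0,0,0],[0,0,0],0.4],[[0,0,0],[0,0,0],-0.2],[[0,0,0],[0,0,0],-1],[[0,0,0],[0,0,0],-1],[[0,0,0],[0,0,0],-1],[[0,0,0],[0,0,0],-1],[[0,0,0.06],[0,0,0],-1],[[0,0,0.18],[0,0,0],-1],[[0,0,0.35],[0,0,0],-1],[[0,0,0.52],[0,0,0],-1],[[0,0,0.55],[0,0,0],-1],[[0,0,0.55],[0,0,0],-1]]'; python3 - <<'E'
from h import *
np.set_printoptions(precision=4,suppress=True)
s=state();print(s["tcp_pos"],s["eef_rot"],s["ft_force"],s["gripper_width"])
c=get_calibration("wrist");im=get_image("wrist")[:,:,::-1].copy();cv2.imwrite("pics/w10.png",im)
for b in blobs(hsv(im,(0,170,120),(6,255,255)),20):print(b,onz(c,b[1],.18))
d=get_image("side")[:,:,::-1].copy();cv2.imwrite("pics/side2.png",d)
m=hsv(d,(0,150,80),(6,255,255));m[:,:285]=0;m[:,320:]=0;m[250:]=0;print("side red",blobs(m,4))
E
```

```text
clock: 23.9
tcp_pos: [0.5008, -0.3837, 0.3038]
eef_rot: [0.003, 0.858, 0.513, 0.001]
ft_force: [0.1, -0.7, -0.4]
gripper_width: 0.0855
grasp_force: 0.0
[ 0.5008 -0.3837  0.3038] [0.0026 0.8581 0.5134 0.001 ] [ 0.0972 -0.6819 -0.4204] 0.08554173598348641
([262, 121, 21, 19, 313], [272.0, 130.2]) [ 0.5266 -0.3306  0.18  ]
([270, 268, 6, 7, 34], [272.4, 270.5]) [ 0.4746 -0.4278  0.18  ]
side red [([298, 239, 3, 3, 9], [299.0, 240.0])]
```

```bash
python3 -m crank '[[[0,0.17,0],[0,0,0.03],-1],[[0.01,0.34,0],[0,0,0.07],-1],[[0.02,0.51,0],[0,0,0.11],-1],[[0.03,0.68,0],[0,0,0.134],-1],[[0.04,0.8,-0.1],[0,0,0.134],-1],[[0.04,0.84,-0.2],[0,0,0.134],-1],[[0.04,0.84,-0.2],[0,0,0.134],-1],[[0.04,0.84,-0.2],[0,0,0.134],-1]]'; python3 - <<'E'
from h import *
np.set_printoptions(precision=4,suppress=True)
s=state();T=np.array(s["tcp_pos"]);print(T,np.degrees(2*np.arctan2(s["eef_rot"][2],s["eef_rot"][1]))-90)
c=get_calibration("wrist");im=get_image("wrist")[:,:,::-1].copy();cv2.imwrite("pics/w11.png",im)
print("expect",proj(c,(.511,-.152,.064)))
m=hsv(im,(12,140,60),(30,255,255));m[:, :180]=0;m[:,380:]=0
C=np.array([.5428,-.0042]);xf=np.array([.9974,-.0715]);yf=np.array([.0715,.9974])
for b in blobs(m,60):print(b)
# bright(top faces) of wedge: print value profile
v=cv2.cvtColor(im,cv2.COLOR_BGR2HSV)[:,:,2];p=proj(c,(.511,-.152,.064)).astype(int)
print("bar edge etc");
for r in range(p[1]-60,p[1]+60,8):
    xs=np.where(m[r]>0)[0];print(r,(xs.min(),xs.max()) if len(xs) else None, v[r,xs].astype(int)[::4].tolist() if len(xs) else "")
E
```

```text
clock: 24.8
tcp_pos: [0.5089, -0.174, 0.2495]
eef_rot: [-0.001, 0.732, 0.681, -0.001]
ft_force: [-0.3, -0.4, 0.3]
gripper_width: 0.0855
grasp_force: 0.0
[ 0.5089 -0.174   0.2495] -4.142415062383506
expect [276.7717 169.9767]
([341, 0, 32, 4, 82], [356.8, 1.0])
([265, 115, 21, 75, 1251], [276.7, 154.0])
bar edge etc
109 None 
117 (np.int64(273), np.int64(285)) [148, 206, 206, 143]
125 (np.int64(272), np.int64(285)) [146, 211, 211, 202]
133 (np.int64(271), np.int64(285)) [145, 211, 212, 213]
141 (np.int64(270), np.int64(285)) [138, 212, 211, 212]
149 (np.int64(269), np.int64(285)) [130, 212, 212, 211, 117]
157 (np.int64(268), np.int64(285)) [86, 189, 213, 212, 198]
165 (np.int64(267), np.int64(285)) [82, 113, 113, 112, 215]
173 (np.int64(266), np.int64(284)) [81, 113, 120, 120, 111]
181 (np.int64(265), np.int64(284)) [79, 99, 120, 120, 118]
189 (np.int64(271), np.int64(282)) [101, 102, 91]
197 None 
205 None 
213 None 
221 None
```

```bash
python3 - <<'E'
from h import *
v=cv2.cvtColor(cv2.imread("pics/w11.png"),cv2.COLOR_BGR2HSV)[:,:,2]
for r in range(148,198,2):print(r,v[r,260:292:1].tolist())
E
```

```text
148 [128, 129, 129, 130, 127, 108, 70, 69, 55, 120, 208, 214, 213, 213, 212, 212, 212, 211, 212, 212, 212, 212, 213, 213, 200, 116, 71, 127, 154, 152, 148, 147]
150 [130, 130, 129, 130, 125, 96, 69, 69, 66, 139, 211, 213, 212, 212, 212, 212, 212, 212, 212, 212, 212, 212, 213, 213, 200, 117, 72, 128, 156, 152, 149, 148]
152 [117, 120, 130, 128, 121, 80, 68, 63, 87, 166, 212, 213, 211, 211, 212, 211, 212, 212, 212, 211, 212, 212, 212, 214, 199, 117, 68, 121, 155, 152, 148, 148]
154 [73, 85, 114, 116, 106, 62, 57, 49, 105, 191, 213, 213, 213, 212, 212, 212, 212, 212, 212, 212, 212, 212, 213, 213, 199, 111, 63, 114, 155, 153, 149, 148]
156 [73, 72, 72, 72, 63, 45, 42, 49, 93, 148, 145, 153, 209, 213, 212, 212, 212, 212, 212, 212, 212, 212, 212, 213, 199, 109, 69, 127, 155, 152, 148, 148]
158 [74, 73, 73, 71, 61, 44, 42, 53, 92, 121, 122, 122, 128, 127, 128, 151, 210, 213, 213, 212, 211, 212, 212, 214, 198, 104, 72, 131, 156, 152, 149, 149]
160 [74, 73, 72, 70, 56, 43, 43, 60, 104, 122, 122, 121, 121, 120, 121, 123, 129, 151, 210, 213, 212, 212, 212, 214, 197, 97, 71, 132, 155, 151, 148, 
[... 2038 characters left out ...]
05, 105, 104, 101, 100, 100, 99, 89, 48, 42, 42, 42, 43, 43, 43, 42, 43]
190 [65, 45, 36, 41, 40, 41, 39, 41, 40, 40, 42, 46, 46, 46, 45, 46, 46, 46, 44, 42, 44, 44, 45, 40, 41, 40, 40, 41, 41, 41, 42, 40]
192 [108, 109, 111, 110, 110, 110, 110, 110, 109, 109, 109, 109, 109, 110, 109, 110, 110, 109, 109, 110, 110, 109, 109, 109, 109, 108, 109, 109, 109, 108, 109, 109]
194 [171, 170, 170, 171, 171, 170, 170, 169, 170, 171, 170, 170, 171, 171, 170, 171, 171, 170, 170, 170, 170, 169, 170, 169, 169, 169, 169, 170, 169, 169, 168, 168]
196 [170, 168, 168, 168, 168, 169, 169, 168, 169, 169, 169, 168, 168, 169, 169, 170, 169, 169, 168, 168, 168, 168, 169, 168, 168, 168, 168, 168, 167, 167, 167, 167]
```

The tab's top is at (276,179) in the picture, which puts it at about (0.510, -0.160). That is fixture (-22,-158) mm, so 37 mm of travel, inside the stated 30 to 44 mm. I'll take it across x.

```bash
python3 -m crank '[[[0.004,0.055,-0.15],[0,0,0],-1],[[0.004,0.055,-0.3],[0,0,0],-1],[[0.004,0.055,-0.45],[0,0,0],-1],[[0.004,0.055,-0.6],[0,0,0],-1],[[0.004,0.055,-0.72],[0,0,0],-1],[[0.004,0.055,-0.8],[0,0,0],-1],[[0.004,0.055,-0.83],[0,0,0],-1],[[0.004,0.055,-0.835],[0,0,0],-1],[[0.004,0.055,-0.835],[0,0,0],-1]]';python3 -m crank '[[[0,0,0],[0,0,0],0],[[0,0,0],[0,0,0],0.4],[[0,0,0],[0,0,0],0.7],[[0,0,0],[0,0,0],1],[[0,0,0],[0,0,0],1],[[0,0,0],[0,0,0],1],[[0,0,0],[0,0,0],1]]'; python3 -c "
from rig import *
s=state();print(s['tcp_pos'],s['ft_force'],s['ft_torque'])"
```

```text
clock: 25.75
tcp_pos: [0.5119, -0.1604, 0.0428]
eef_rot: [0.001, 0.732, 0.681, 0.0]
ft_force: [-0.4, 0.0, 0.1]
gripper_width: 0.0853
grasp_force: 0.0
clock: 26.45
tcp_pos: [0.511, -0.1596, 0.042]
eef_rot: [0.0, 0.732, 0.681, 0.0]
ft_force: [-0.7, 1.0, 3.6]
gripper_width: 0.0128
grasp_force: 58.9
[ 0.51097104 -0.15958032  0.04195637] [-0.68602418  1.03406451  3.5690644 ] [ 0.00282122  0.14768598 -0.01780555]
```

```bash
python3 -m crank '[[[0.002,0.03,0],[0,0,0],1],[[0.004,0.06,0],[0,0,0],1],[[0.006,0.09,0],[0,0,0],1],[[0.007,0.1,0],[0,0,0],1],[[0.007,0.1,0],[0,0,0],1]]'; python3 -m crank '[[[0.001,0.012,0],[0,0,0],1],[[0.001,0.024,0],[0,0,0],1],[[0.001,0.024,0],[0,0,0],1]]';python3 -c "
from rig import *
s=state();print(s['tcp_pos'],s['ft_force'],s['ft_torque'])"
```

```text
clock: 26.95
tcp_pos: [0.5129, -0.1333, 0.0419]
eef_rot: [0.0, 0.732, 0.682, 0.0]
ft_force: [-0.2, -0.0, 5.3]
gripper_width: 0.0124
grasp_force: 59.3
clock: 27.25
tcp_pos: [0.5131, -0.1286, 0.0419]
eef_rot: [0.0, 0.732, 0.681, 0.0]
ft_force: [-0.3, -2.4, 5.2]
gripper_width: 0.0132
grasp_force: 59.3
[ 0.51311533 -0.12856386  0.04192269] [-0.2775131  -2.44176399  5.19509389] [-0.52912072 -0.03632809 -0.06411782]
```

Free so far. I'll go on in small steps.

```bash
for i in 1 2; do python3 -m crank '[[[0.001,0.008,0],[0,0,0],1],[[0.001,0.012,0],[0,0,0],1],[[0.001,0.012,0],[0,0,0],1]]' | grep -E "tcp|force"; done
```

```text
tcp_pos: [0.5136, -0.1261, 0.0419]
ft_force: [0.5, -5.1, 4.7]
grasp_force: 59.3
tcp_pos: [0.5139, -0.124, 0.042]
ft_force: [1.2, -6.4, 4.5]
grasp_force: 59.2
```

```bash
python3 -m crank '[[[0.001,0.008,0],[0,0,0],1],[[0.001,0.012,0],[0,0,0],1],[[0.001,0.012,0],[0,0,0],1]]' | grep -E "tcp|force"
```

```text
tcp_pos: [0.514, -0.1236, 0.0421]
ft_force: [0.9, -11.4, 4.5]
grasp_force: 59.2
```

```bash
python3 -m crank '[[[0,0.005,0],[0,0,0],1],[[0,0.008,0],[0,0,0],1],[[0,0.008,0],[0,0,0],1]]' | grep -E "tcp|force"
```

```text
tcp_pos: [0.514, -0.1234, 0.0422]
ft_force: [0.3, -14.0, 3.9]
grasp_force: 59.1
```

```bash
python3 -m crank '[[[0,0,0],[0,0,0],0.5],[[0,0,0],[0,0,0],0],[[0,0,0],[0,0,0],-1],[[0,0,0],[0,0,0],-1],[[0,0,0],[0,0,0],-1],[[0,0,0],[0,0,0],-1],[[0,0,0.1],[0,0,0],-1],[[0,-0.05,0.25],[0,0,0],-1],[[0,-0.15,0.42],[0,0,0],-1],[[0,-0.25,0.6],[0,0,0],-1],[[0,-0.3,0.8],[0,0,0],-1],[[0,-0.3,1],[0,0,0],-1]]'; python3 -m crank '[[[-0.05,0.15,0.2],[0,0,0],-1],[[-0.05,0.3,0.35],[0,0,0],-1],[[-0.05,0.5,0.35],[0,0,0],-1],[[-0.05,0.6,0.35],[0,0,0],-1],[[-0.05,0.6,0.35],[0,0,0],-1],[[-0.05,0.6,0.35],[0,0,0],-1]]'; python3 - <<'E'
from h import *
np.set_printoptions(precision=4,suppress=True)
c=get_calibration("wrist");im=get_image("wrist")[:,:,::-1].copy();cv2.imwrite("pics/w12.png",im)
C=np.array([.5428,-.0042]);xf=np.array([.9974,-.0715]);yf=np.array([.0715,.9974])
def fx(u,z):
    r=onz(c,u,z)[:2]-C;return np.array([r@xf,r@yf])
W=lambda x,y,z:proj(c,(*(C+x*xf+y*yf),z))
print("expect tab",W(-.021,-.12,.064),"lamp top",W(0,.11,.188),"jaw top face",W(0,.085,.054))
for b in blobs(hsv(im,(12,140,60),(30,255,255)),60):print("yel",b,fx(b[1],.05))
m=hsv(im,(0,0,0),(180,255,35));m[270:]=0
for b in blobs(m,500):
    print("blk",b);x,y,w,h,_=b[0]
    print(" top centre", fx((x+w/2,y+h/2),.188))
# jaw front/back edges along bar axis: blue profile at x offsets away from lamp
hs=cv2.cvtColor(im,cv2.COLOR_BGR2HSV)
for xo in(-.022,.022):
    s=[]
    for k in range(40,100):
        u=np.round(W(xo,k/1000,.054)).astype(int)
        if 0<=u[1]<420:h,sa,v=hs[u[1],u[0]];s.append("B" if 100<h<130 and sa>120 else ".")
    print(xo,"40..",''.join(s))
E
```

```text
clock: 29.65
tcp_pos: [0.5125, -0.1949, 0.2903]
eef_rot: [-0.0, 0.733, 0.68, -0.0]
ft_force: [1.7, 0.2, 0.9]
gripper_width: 0.0852
grasp_force: 0.0
clock: 30.25
tcp_pos: [0.5009, -0.0416, 0.3765]
eef_rot: [0.001, 0.731, 0.682, -0.0]
ft_force: [-0.5, -0.7, -0.8]
gripper_width: 0.0852
grasp_force: 0.0
expect tab [288.8361 232.9059] lamp top [322.9167  16.0231] jaw top face [307.9877  69.7305]
yel ([313, 123, 59, 60, 1502], [340.5, 151.0]) [ 0.0452 -0.0127]
yel ([281, 185, 14, 56, 591], [288.8, 214.9]) [-0.0208 -0.0988]
blk ([288, 0, 60, 73, 3059], [316.4, 34.1])
 top centre [-0.0036  0.0944]
-0.022 40.. ...........................BBBBBBBBBBBBBBB..................
0.022 40.. .............................BBBBBBBBBBBB...................
```

```bash
python3 -m crank '[[[0,0.17,0.05],[0,0,0],-1],[[0,0.34,0.1],[0,0,0],-1],[[0,0.45,0.1],[0,0,0],-1],[[0,0.45,0.1],[0,0,0],-1],[[0,0.45,0.1],[0,0,0],-1]]'|head -2; python3 - <<'E'
from h import *
np.set_printoptions(precision=4,suppress=True)
c=get_calibration("wrist");im=get_image("wrist")[:,:,::-1].copy();cv2.imwrite("pics/w13.png",im)
C=np.array([.5428,-.0042]);xf=np.array([.9974,-.0715]);yf=np.array([.0715,.9974])
def fx(u,z):
    r=onz(c,u,z)[:2]-C;return np.array([r@xf,r@yf])
W=lambda x,y,z:proj(c,(*(C+x*xf+y*yf),z))
print(W(0,.11,.188))
m=hsv(im,(0,0,0),(180,255,35));m[260:]=0
for b in blobs(m,500):
    x,y,w,h,_=b[0];print(b[0],fx((x+w/2,y+h/2),.188),fx((x,y+h/2),.188),fx((x+w,y+h/2),.188),fx((x+w/2,y),.188),fx((x+w/2,y+h),.188))
hs=cv2.cvtColor(im,cv2.COLOR_BGR2HSV)
for xo in(-.022,.022):
    s=''
    for k in range(50,100):
        u=np.round(W(xo,k/1000,.054)).astype(int);h,sa,v=hs[u[1],u[0]];s+="B" if 100<h<130 and sa>120 else "."
    print(xo,"50..",s)
d=get_image("side")[:,:,::-1].copy();m=hsv(d,(0,150,80),(6,255,255));m[:,:285]=0;m[:,320:]=0;m[250:]=0;print("side red",blobs(m,4))
a=cv2.imread("pics/side0.png");df=cv2.absdiff(a,d).max(2)>60;df[:240]=0;print("changed low",blobs(df.astype(np.uint8),30))
E
```

```text
clock: 30.8
tcp_pos: [0.5013, 0.0684, 0.4007]
[323.3939 147.2405]
[292, 123, 53, 45, 1773] [-0.0049  0.1117] [-0.0308  0.1117] [0.0211 0.1117] [-0.0055  0.133 ] [-0.0042  0.0896]
-0.022 50.. ...................BBBBBBBBBBBBBB.................
0.022 50.. ...................BBBB...........................
side red [([297, 238, 5, 5, 18], [299.1, 239.7])]
changed low [([146, 240, 14, 13, 141], [152.9, 245.2]), ([202, 240, 48, 41, 889], [230.3, 254.1]), ([279, 242, 7, 6, 31], [282.1, 244.5]), ([78, 268, 49, 15, 402], [99.9, 274.6])]
```

```bash
python3 -c "
from rig import *
print(close_job())"
```

```text
the job is handed in; nothing more can be done
None
```

The job is handed in (about 31 s of 72 s used): the lamp body is clamped in the vee with its top within 2 mm of the seated position, the key hangs back in its fork, and the wedge is jammed with 14 N; I didn't re-measure the bystanders, and no verdict came back.

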